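# Pin the brake link to its clevis

## Robot

A 6-joint arm with a two-finger parallel gripper is mounted at the origin on the work surface. World frame = base frame: x ahead of the robot, y to its left, z up, the work surface at z = 0. Lengths are in m, angles in rad, forces in N, time in s.
With the tool pointing down it reaches from about 0.35 to 0.975 m from the base axis. Payload 4.9 kg.
Tool frame: the origin (TCP) lies at the very end of the fingers, on their centre line; the grasp point (between the pads) lies manip.grip_point_offset behind it (manip.grip_point_offset is the distance from the TCP to the grasp point, in m); z points along the fingers, y is the line along which they close (so a half turn about z gives the same grasp; the last joint's range is limited). The gripper opens to 85 mm and grips with 20 to 120 N. Pads are 22 mm wide; open, the fingers measure 114 mm over their backs; the gripper's body (76 mm by 85 mm) begins 54 mm behind the grasp point. The pads swing forward as they close: fully open they stand 13 mm farther back than shut.
Start: joints at [-1.371, 0.053, 1.613, -0, 1.476, -0.119], TCP at [0.196, -0.593, 0.231] pointing down, gripper open.
Joint ranges: [-3.01, 3.01], [-1.01, 2.22], [0.06, 2.58], [-1.02, 4.17], [0.09, 2.62], [-3.14, 3.14]. Speed limits (rad/s): [2.57, 2.57, 3.14, 3.14, 3.14, 3.14].

## Interface

Orientations are given as a unit quaternion [w, x, y, z].
In Python, from plant import manip gives the robot as it stands.
- The arm moves only by the shell command python3 -m crank 'ROWS' [OPENING]. ROWS is JSON, a list of rows, each an object of numbers: "x", "y", "z": the shift along the tool's x, y, z in cm; "turn": the turn about the tool's z in rad. In form: [{"x": .., "y": .., "z": .., "turn": ..}, ...]. A call has 1 to 5 rows; each row shifts and turns the commanded pose from where the row before left it, along the tool's axes as they then stand; what a row does not reach is not made up. A row lasts 1/10 s, in which the tool goes at most 50 mm and 8.59 degrees, less where a joint would pass 70% of its speed; a pose out of reach is approached as far as the arm can. A call with a gripper value outside its range is refused whole. OPENING is the opening in per cent of the stroke, from 0 (shut) to 100 (fully open), set as the call begins (- or left out, the last holds). The fingers move at their own pace and stop on an object; the grip force is fixed at half the most. Time passes only in rows, so rows that do not move let the fingers close. It gives the time, the measured TCP pose, the force, the opening and the grip force at its end, in the units of the state.
- manip.state(): the state, without advancing time (a new reading comes with each control period).
- manip.grab_frame(name): name is "scene" or "side" or "wrist"; returns (picture, depth): 400x640x3 uint8, red, green, blue; 400x640 float32, m along the optical axis (not along the pixel's ray), 0 where there is no reading.
- manip.camera_model(name): a dict with "mtx" (3x3 intrinsics, pixels), "k1" (the pictures are not rectified: a ray, as slopes to the right and down, at radius r is drawn at 1 + k1 r^2 times it, then the intrinsics apply), "world_to_cam" (4x4, takes a point from world to camera coordinates). Camera axes: x right, y down, z forward; pixel columns grow to the right and rows downward; lengths in m; the calibration is good to about 2 mm. A picture is of the moment at which its call begins: read the wrist's pose just before it. camera_model takes no time and is no camera call; for the wrist camera it gives the pose at the moment of the call.
- manip.job_done(): hands the job in; it is judged then, once.
The state is a dict: "time": time; "joint_pos": joint angles; "joint_vel": joint speeds; "joint_efforts": joint torques, N m; "tool_pos": TCP position; "tool_rot": TCP orientation; "contact_force": force on the tool from outside, world axes, zero at the start; "ft_torque": the same for the moment, N m; "gripper_width": opening from 0.0 (shut) to 1.0 (fully open); "grasp_force": force on a finger pad.
Only numpy, scipy, OpenCV 4.12 (cv2) and the standard library are available. Lean on these libraries where they do the work, as an engineer would, in place of code of your own. Each camera call takes 0.05 s, during which the arm holds its last target. There are 200 camera calls.

## Task

Take the red-handled clevis pin from the wooden rack, dip its nose well down inside the open green paste tin, then thread it down through the top ear, the link eye and the bottom ear of the yellow clevis held in the vice. Lower it in the grip, without dropping it, until its flange rests on the top ear, and let go. Do not tip the tin, and leave the blue-handled pin, the hammer and the oil bottle where they are.

Things in the scene. Friction and masses are not known exactly. Their poses are not given: they have to be found in the camera images.
- red_pin: Steel clevis pin with a red handle, 161 mm long, about 0.3 kg, upright in one of the rack's holes. Origin at the centre of its nose (lower end), z up the pin. Shank 20 mm in diameter, 0 to 110 mm, lowest 12 mm tapering to a flat nose 14 mm across; flange 36 mm in diameter, 110 to 116 mm; round handle 22 mm in diameter, 116 to 161 mm.
- red_pin_nose (a point): Centre of the red pin's nose end (same point as its origin).
- red_pin_flange (a point): On the red pin's axis at the underside of the flange, 110 mm above the nose.
- red_pin_grip (a point): On the red pin's axis in the handle, 141 mm above the nose: the height to grip.
- blue_pin: Pin of the same shape with a blue handle, standing in the rack's other hole, 90 mm from the red one (which is which varies); its top is 171 mm above the table. Bystander.
- rack: Fixed wooden block 75 x 170 x 60 mm high. Origin under its centre; two upright blind holes, 22 mm in diameter and 50 mm deep (floor 10 mm above the table), at 45 mm to either side of the centre along its own y.
- tin: Loose, open round green tin, 0.45 kg, mouth 84 mm across outside, about 78 mm inside, 60 mm high, walls about 3 mm. Origin under its centre; inner floor about 5 mm up. It looks empty: the pin's nose only has to go in, held in the fingers, at least 20 mm below the rim.
- tin_rim (a point): Centre of the tin's mouth, 60 mm above the table.
- vice: Fixed red bench vice holding a yellow clevis, with a steel link between its ears. Origin on the table straight below the three aligned upright holes. The clevis (ears 64 mm wide) runs along own +x into the jaws, which stand 65 to 165 mm out and 110 mm high; the link bar runs 140 mm along -x, 92 mm high. Nothing stands above the top ear.
- hole_top (a point): Centre of the top ear's hole at its upper face, 120 mm above the table. All three holes are 26 mm in diameter, slightly chamfered: top ear 104 to 120 mm high, link eye 74 to 92 mm, bottom ear 46 to 62 mm.
- hole_bottom (a point): Centre of the bottom ear's hole at its lower face, 46 mm above the table; free space below. With the pin home its nose is 10 mm above the table.
- hammer: Loose hammer, 280 mm long, lying on the bench. Bystander.
- oil: Closed white plastic oil bottle with a black cap, 60 mm across and 150 mm high, standing on the bench. Bystander.
Not all that is in view belongs to the job. What is shaped like the red_pin but black or orange is not meant.

How it is judged:
On the way, in this order (a step that is already met when the one before it is completed fails the run):
1. the red pin's nose is dipped, held by the fingers, at least 20 mm below the tin's rim, inside the tin (z of red_pin_nose in the frame of tin_rim below -0.02 m and horizontal distance between red_pin_nose and tin_rim below 0.036 m and contact force between the fingers and red_pin above 0.5 N), for 0.1 s.
2. the red pin is lowered through all three holes, still held by the fingers, until its flange is within 15 mm of the top ear (distance between red_pin_flange and hole_top below 0.015 m and horizontal distance between red_pin_nose and hole_bottom below 0.012 m and contact force between the fingers and red_pin above 0.5 N), for 0.05 s.
At the end, for the whole second after the job is handed in: The red pin stands at rest, released, through all three holes, its flange on the top ear (underside centre within 7 mm of the hole's centre at the ear's upper face), its nose within 10 mm of the holes' axis below the bottom ear, upright within 0.1 rad; the tin stands upright (distance between red_pin_flange and hole_top below 0.007 m and horizontal distance between red_pin_nose and hole_bottom below 0.01 m and angle between the z axis of red_pin and the z axis of vice, either way round below 0.1 rad and linear speed of red_pin below 0.02 m/s and angle between tin's own z axis and vertical below 0.1 rad); the robot touches nothing.
It fails at once if the tin is tipped by more than 0.4 rad (angle between tin's own z axis and vertical above 0.4 rad).
It fails at once if the blue pin, hammer or oil bottle is moved by more than 40 mm (distance of any of blue_pin, hammer, oil from where it was at the start of the episode above 0.04 m).
It also fails if it takes over 64 s, if anything falls off the work surface, if the arm or the gripper's body presses on something with over 40 N, if the wrist force passes 120 N, or if a joint passes its speed limit or range.

## Working session

There is one attempt and no reset: what is moved stays moved. The work goes in short steps, Python scripts to look and compute and a shell command to move; the robot and the scene stay as the last step left them, time stands still between calls to the robot, and variables do not carry over. Pictures are saved under pics/ and viewed, at most 10 in all, crops included, and the job is handed in when it is done.

```bash
mkdir -p pics; ls
cat > h.py <<'E'
import numpy as np, cv2
from plant import manip
def grab(n):
    m=manip.camera_model(n); p,d=manip.grab_frame(n); return p,d,m
def cloud(d,m):
    h,w=d.shape; u,v=np.meshgrid(np.arange(w),np.arange(h))
    K=np.array(m["mtx"]); k=m["k1"]
    pts=np.stack([u,v],-1).reshape(-1,1,2).astype(float)
    r=cv2.undistortPoints(pts,K,np.array([k,0,0,0.])).reshape(h,w,2)
    c=np.concatenate([r*d[...,None],d[...,None]],-1)
    T=np.linalg.inv(np.array(m["world_to_cam"]))
    return c@T[:3,:3].T+T[:3,3]
def save(name,p): cv2.imwrite(f"pics/{name}.png",p[...,::-1])
E
python3 - <<'E'
from h import *
s=manip.state(); print({k:np.round(v,3) for k,v in s.items()}, manip.grip_point_offset)
for n in("scene","side"):
    p,d,m=grab(n); save(n,p); np.savez(f"{n}.npz",p=p,d=d,X=cloud(d,m))
    T=np.linalg.inv(np.array(m["world_to_cam"])); print(n,T.round(3))
E
```

```text
pics
{'time': np.float64(0.0), 'joint_pos': array([-1.371,  0.053,  1.614,  0.   ,  1.476, -0.119]), 'joint_vel': array([-0.002, -0.003, -0.001, -0.   ,  0.002,  0.001]), 'joint_efforts': array([ 0.0000e+00, -3.9368e+01, -3.7018e+01, -0.0000e+00,  7.0000e-03,
        0.0000e+00]), 'tool_pos': array([ 0.196, -0.593,  0.23 ]), 'tool_rot': array([-0.001,  0.987,  0.159, -0.   ]), 'contact_force': array([ 0.071,  0.739, -0.597]), 'ft_torque': array([ 0.01 , -0.027,  0.039]), 'grasp_force': np.float64(0.0), 'gripper_width': np.float64(1.0)} 0.0187
scene [[ 0.484  0.717 -0.501  1.094]
 [ 0.875 -0.394  0.281 -0.203]
 [ 0.004 -0.574 -0.819  1.071]
 [ 0.     0.     0.     1.   ]]
side [[ 0.997 -0.059  0.053  0.496]
 [-0.077 -0.568  0.82  -0.706]
 [-0.018 -0.821 -0.57   0.7  ]
 [ 0.     0.     0.     1.   ]]
```

View pics/scene.png

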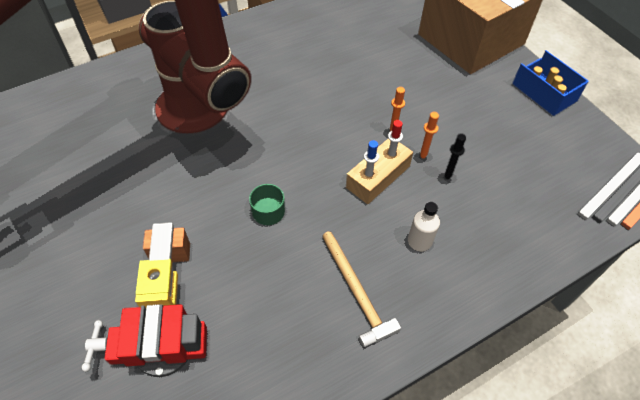

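View pics/side.png

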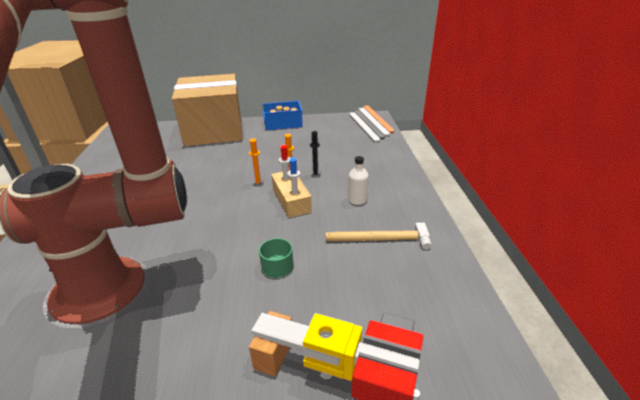

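Scene picture: the candidates are the red handle (397,127), blue (372,148), orange (398,97) and (431,122), and black (458,145). The red one in the rack is the one I want. The tin is at (267,204) and the clevis hole at (154,274). In the side view the red handle is at (285,152), the tin at (276,258) and the hole at (326,332).

Run:
```python
from h import *
def circ(P):
    A=np.c_[2*P[:,:2],np.ones(len(P))]
    s=np.linalg.lstsq(A,(P[:,:2]**2).sum(1),rcond=None)[0]; return s[:2].round(4),np.sqrt(s[2]+s[:2]@s[:2]).round(4),len(P)
for n,boxes in (("scene",dict(red=(375,110,415,145),blue=(355,130,390,165),tin=(240,175,295,230),yel=(130,255,185,310),rack=(340,135,420,205),bot=(405,195,445,255),o1=(385,80,412,112),o2=(418,105,445,140),blk=(445,128,472,160))),
 ("side",dict(red=(272,142,292,166),blue=(286,154,302,176),tin=(252,235,300,280),yel=(300,312,365,385),rack=(268,165,315,218),o1=(245,135,262,160)))):
    f=np.load(n+".npz"); p=f["p"]; d=f["d"]; X=f["X"]
    hsv=cv2.cvtColor(p,cv2.COLOR_RGB2HSV)
    def sel(k,mask):
        a,b,c,e=boxes[k]; M=np.zeros(d.shape,bool); M[b:e,a:c]=1; return M&mask&(d>0)
    H,S,V=hsv[...,0],hsv[...,1],hsv[...,2]
    red=((H<5)|(H>174))&(S>150)&(V>60)
    for k,mk in(("red",red),("blue",(H>100)&(H<130)&(S>130))):
        P=X[sel(k,mk)]; print(n,k,len(P),np.median(P,0).round(4),"z",np.percentile(P[:,2],[2,98]).round(3), "circ",circ(P[P[:,2]<0.166]))
    P=X[sel("tin",(H>50)&(H<90)&(S>80))]; R=P[(P[:,2]>0.055)&(P[:,2]<.068)]
    print(n,"tin zmax",np.percentile(P[:,2],99).round(4),"rim",circ(R),"minmax mid",((R.min(0)+R.max(0))/2).round(4),(R.max(0)-R.min(0)).round(3))
    P=X[sel("yel",(H>22)&(H<35)&(S>120))]; Tp=P[P[:,2]>.113]
    print(n,"yel top z",np.median(Tp[:,2]).round(4),cv2.minAreaRect((Tp[:,:2]*1000).astype(np.float32)))
    P=X[sel("rack",(H>8)&(H<25)&(S>60))]; Tp=P[(P[:,2]>.054)&(P[:,2]<.068)]
    print(n,"rack top",np.median(Tp[:,2]).round(4),cv2.minAreaRect((Tp[:,:2]*1000).astype(np.float32)))
    for k in boxes:
        if k in("bot","o1","o2","blk"):
            P=X[sel(k,X[...,2]>.04)]; print(n,k,np.median(P,0).round(3),P[:,2].max().round(3))
    # hole: non-yellow pixels inside the top's hull
    M=sel("yel",(H>22)&(H<35)&(S>120)&(X[...,2]>.113)).astype(np.uint8)
    M=cv2.morphologyEx(M,cv2.MORPH_OPEN,np.ones((2,2),np.uint8))
    cs,hi=cv2.findContours(M,cv2.RETR_CCOMP,cv2.CHAIN_APPROX_NONE)
    m=manip.camera_model(n); T=np.linalg.inv(np.array(m["world_to_cam"]))
    for c,h in zip(cs,hi[0]):
        if h[3]>=0 and cv2.contourArea(c)>20:
            r=cv2.undistortPoints(c.astype(float),np.array(m["mtx"]),np.array([m["k1"],0,0,0.])).reshape(-1,2)
            D=np.c_[r,np.ones(len(r))]@T[:3,:3].T; Q=T[:3,3]+D*((.12-T[2,3])/D[:,2])[:,None]
            print(n,"hole px",c.reshape(-1,2).mean(0),circ(Q))
S=np.load("scene.npz")["p"]; save("crop",cv2.resize(S[75:210,330:480],None,fx=4,fy=4,interpolation=cv2.INTER_CUBIC))
```

```text
scene red 139 [0.469  0.3692 0.1598] z [0.13  0.174] circ (array([0.4654, 0.3725]), np.float64(0.0081), 85)
scene blue 135 [0.4953 0.2837 0.1624] z [0.131 0.173] circ (array([0.432 , 0.3332]), np.float64(0.0823), 73)
scene tin zmax 0.062 rim (array([0.4359, 0.033 ]), np.float64(0.0401), 149) minmax mid [0.4363 0.0324 0.0598] [0.086 0.081 0.01 ]
scene yel top z 0.12 ((545.4215087890625, -271.59967041015625), (66.29218292236328, 91.75318145751953), 66.37444305419922)
scene rack top 0.0599 ((476.4462890625, 331.2435607910156), (78.08040618896484, 175.87838745117188), 17.009174346923828)
scene bot [0.697 0.302 0.1  ] 0.156
scene o1 [0.371 0.447 0.125] 0.164
scene o2 [0.482 0.469 0.121] 0.165
scene blk [0.569 0.483 0.129] 0.164
scene hole px [154.7027027  274.78378378] (array([ 0.5367, -0.2644]), np.float64(0.0138), 37)
side red 71 [0.4632 0.3644 0.1538] z [0.129 0.17 ] circ (array([0.4635, 0.3657]), np.float64(0.0052), 54)
side blue 79 [0.4898 0.2779 0.1553] z [0.132 0.17 ] circ (array([0.4895, 0.2797]), np.float64(0.0051), 58)
side tin zmax 0.0591 rim (array([0.4353, 0.0309]), np.float64(0.0398), 107) minmax mid [0.4344 0.0303 0.0578] [0.079 0.084 0.005]
side yel top z 0.1189 ((544.6897583007812, -272.9592590332031), (67.18119812011719, 91.2157211303711), 65.85672760009766)
side rack top 0.0579 ((476.93017578125, 328.9418640136719), (75.85836029052734, 173.19728088378906), 17.0950984954834)
side o1 [0.367 0.443 0.126] 0.161
side hole px [326.2972973  333.37837838] (array([ 0.5336, -0.2727]), np.float64(0.0126), 37)
```

View pics/crop.png

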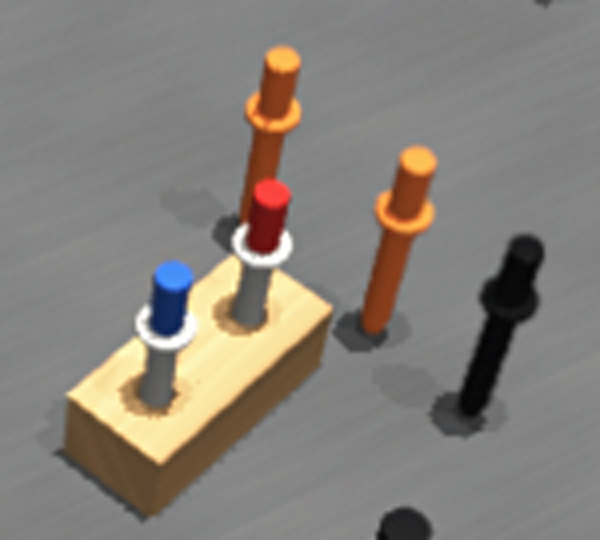

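The crop confirms it: the red-handled pin stands in the rack's far hole, full-picture (397,127). Blue is in the near hole, and the orange and black ones stand free outside the rack. Its axis fits at about (0.463, 0.373), which agrees with the rack fit plus 45 mm. The tin is at (0.436, 0.032). The hole is around (0.535, -0.269), still to be refined with the wrist camera. Now I turn in place and lift.

```bash
cat > to.py <<'E'
# python3 to.py x y z : shift of TCP in tool axes (cm) to world target
import sys
from h import *
from scipy.spatial.transform import Rotation as R
s=manip.state(); q=np.array(s["tool_rot"]); r=R.from_quat(np.r_[q[1:],q[0]]); p=np.array(s["tool_pos"])
print("t",round(float(s["time"]),2),"tcp",p.round(4),"F",np.round(s["contact_force"],1),"w",round(float(s["gripper_width"]),3),"grip",round(float(s["grasp_force"]),1),"q",np.round(s["joint_pos"],2))
print("tool axes x",r.as_matrix()[:,0].round(3),"y",r.as_matrix()[:,1].round(3),"z",r.as_matrix()[:,2].round(3))
a=sys.argv[1:]
for i in range(0,len(a),3):
    t=np.array(a[i:i+3],float); print("to",t,"shift cm",(r.inv().apply(t-p)*100).round(2)); p=t
E
python3 -m crank '[{"z":-2,"turn":-0.14},{"z":-2,"turn":-0.14},{"z":-2,"turn":-0.14},{"z":-1,"turn":-0.14},{"turn":-0.14}]' 100
python3 -m crank '[{"turn":-0.14},{"turn":-0.14},{"turn":-0.14},{"turn":-0.14},{"turn":-0.14}]'
python3 -m crank '[{"turn":-0.14},{},{}]'
python3 to.py 0.5 -0.3 0.3  0.55 0 0.3 0.463 0.373 0.3
```

```text
t 0.1 tcp [ 0.1958 -0.5929  0.2302] F [ 0.1 -0.6  0.6] w 1.001 grip 0.0 q [-1.37  0.05  1.61  0.    1.48 -0.12]
tool axes x [0.95  0.313 0.   ] y [ 0.313 -0.95  -0.002] z [-0.     0.002 -1.   ]
to [ 0.5 -0.3  0.3] shift cm [ 38.07 -18.3   -6.94]
to [0.55 0.   0.3 ] shift cm [ 14.15 -26.92   0.05]
to [0.463 0.373 0.3  ] shift cm [  3.43 -38.15   0.07]schema error: expected keys x, y, z, turn
schema error: expected keys x, y, z, turn
schema error: expected keys x, y, z, turn
```

```bash
python3 -m crank '[{"x":0,"y":0,"z":-2,"turn":-0.14},{"x":0,"y":0,"z":-2,"turn":-0.14},{"x":0,"y":0,"z":-2,"turn":-0.14},{"x":0,"y":0,"z":-1,"turn":-0.14},{"x":0,"y":0,"z":0,"turn":-0.14}]' 100
python3 -m crank '[{"x":0,"y":0,"z":0,"turn":-0.14},{"x":0,"y":0,"z":0,"turn":-0.14},{"x":0,"y":0,"z":0,"turn":-0.14},{"x":0,"y":0,"z":0,"turn":-0.14},{"x":0,"y":0,"z":0,"turn":-0.14}]'
python3 -m crank '[{"x":0,"y":0,"z":0,"turn":-0.14},{"x":0,"y":0,"z":0,"turn":0},{"x":0,"y":0,"z":0,"turn":0}]'
python3 to.py 0.5 -0.3 0.3  0.55 0 0.3 0.463 0.373 0.3
```

```text
time: 0.6
tool_pos: [0.196, -0.5942, 0.3035]
tool_rot: [0.002, 0.872, 0.49, -0.001]
contact_force: [0.9, 0.0, -0.1]
gripper_width: 0.998
grasp_force: 0.0
time: 1.1
tool_pos: [0.1958, -0.5932, 0.3005]
tool_rot: [-0.0, 0.651, 0.759, 0.0]
contact_force: [0.4, 0.6, 0.7]
gripper_width: 1.0
grasp_force: 0.0
time: 1.4
tool_pos: [0.1958, -0.5933, 0.3008]
tool_rot: [-0.0, 0.599, 0.8, 0.0]
contact_force: [-0.1, 0.1, 0.3]
gripper_width: 1.002
grasp_force: 0.0
t 1.4 tcp [ 0.1958 -0.5933  0.3008] F [-0.1  0.1  0.3] w 1.002 grip 0.0 q [-1.37  0.02  1.53  0.    1.59 -1.66]
tool axes x [-0.281  0.96   0.001] y [0.96  0.281 0.   ] z [-0.     0.001 -1.   ]
to [ 0.5 -0.3  0.3] shift cm [19.59 37.44  0.1 ]
to [0.55 0.   0.3 ] shift cm [2.738e+01 1.323e+01 2.000e-02]
to [0.463 0.373 0.3  ] shift cm [3.824e+01 2.140e+00 3.000e-02]
```

```bash
python3 -m crank '[{"x":2,"y":3.7,"z":0,"turn":0},{"x":2,"y":3.7,"z":0,"turn":0},{"x":2,"y":3.7,"z":0,"turn":0},{"x":2,"y":3.7,"z":0,"turn":0},{"x":2,"y":3.7,"z":0,"turn":0}]' >/dev/null
python3 -m crank '[{"x":2,"y":3.7,"z":0,"turn":0},{"x":2,"y":3.7,"z":0,"turn":0},{"x":2,"y":3.7,"z":0,"turn":0},{"x":2,"y":3.7,"z":0,"turn":0},{"x":2,"y":3.7,"z":0,"turn":0}]' >/dev/null
python3 -m crank '[{"x":0,"y":0,"z":0,"turn":0},{"x":0,"y":0,"z":0,"turn":0},{"x":0,"y":0,"z":0,"turn":0}]'
python3 - <<'E'
from h import *
p,d,m=grab("wrist"); save("w1",p); np.savez("w1.npz",p=p,d=d,X=cloud(d,m),W=m["world_to_cam"],K=m["mtx"],k=m["k1"])
print(np.linalg.inv(np.array(m["world_to_cam"])).round(3))
E
python3 to.py 0.55 0 0.3 0.463 0.373 0.3
```

```text
time: 2.7
tool_pos: [0.4933, -0.2973, 0.3012]
tool_rot: [-0.0, 0.599, 0.801, -0.0]
contact_force: [-0.1, 0.3, -0.5]
gripper_width: 1.004
grasp_force: 0.0
[[ 0.959  0.268  0.091  0.47 ]
 [ 0.283 -0.906 -0.313 -0.217]
 [-0.001  0.326 -0.945  0.444]
 [ 0.     0.     0.     1.   ]]
t 2.75 tcp [ 0.4931 -0.2975  0.3012] F [-0.5  1.   0.1] w 1.005 grip 0.0 q [-0.67 -0.1   1.64 -0.    1.59 -0.96]
tool axes x [-0.282  0.959 -0.   ] y [ 0.959  0.282 -0.   ] z [-0. -0. -1.]
to [0.55 0.   0.3 ] shift cm [26.94 13.84  0.12]
to [0.463 0.373 0.3  ] shift cm [38.24  2.17 -0.  ]
```

View pics/w1.png

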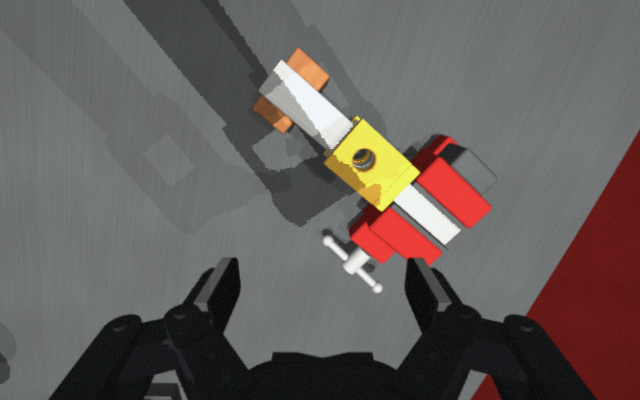

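The wrist view shows the yellow clevis with its hole at (364,159). I'll fit that and move on towards the pin.

```bash
cat >> h.py <<'E'
def circ(P):
    A=np.c_[2*P[:,:2],np.ones(len(P))]
    s=np.linalg.lstsq(A,(P[:,:2]**2).sum(1),rcond=None)[0]; return s[:2].round(4),np.sqrt(s[2]+s[:2]@s[:2]).round(4),len(P)
def onplane(px,m,z):
    r=cv2.undistortPoints(np.array(px,float).reshape(-1,1,2),np.array(m["mtx"]),np.array([m["k1"],0,0,0.])).reshape(-1,2)
    T=np.linalg.inv(np.array(m["world_to_cam"])); D=np.c_[r,np.ones(len(r))]@T[:3,:3].T
    return T[:3,3]+D*((z-T[2,3])/D[:,2])[:,None]
def holes(p,m,z=.12):
    H,S,V=cv2.split(cv2.cvtColor(p,cv2.COLOR_RGB2HSV))
    M=((H>22)&(H<35)&(S>120)&(V>120)).astype(np.uint8)
    cs,hi=cv2.findContours(M,cv2.RETR_CCOMP,cv2.CHAIN_APPROX_NONE)
    for c,h in zip(cs,hi[0]):
        if h[3]>=0 and cv2.contourArea(c)>80: print("hole px",c.reshape(-1,2).mean(0).round(1),circ(onplane(c,m,z)))
E
python3 - <<'E'
from h import *
f=np.load("w1.npz"); m=dict(mtx=f["K"],k1=float(f["k"]),world_to_cam=f["W"]); p=f["p"]; X=f["X"]
holes(p,m)
H,S,V=cv2.split(cv2.cvtColor(p,cv2.COLOR_RGB2HSV))
P=X[(H>22)&(H<35)&(S>120)&(X[...,2]>.113)]; print(np.median(P[:,2]),cv2.minAreaRect((P[:,:2]*1000).astype(np.float32)))
E
python3 -m crank '[{"x":4.5,"y":2.3,"z":0,"turn":0},{"x":4.5,"y":2.3,"z":0,"turn":0},{"x":4.5,"y":2.3,"z":0,"turn":0},{"x":4.5,"y":2.3,"z":0,"turn":0},{"x":4.5,"y":2.3,"z":0,"turn":0}]' >/dev/null
python3 -m crank '[{"x":4.5,"y":2.3,"z":0,"turn":0},{"x":4.5,"y":0.5,"z":0,"turn":0},{"x":4.5,"y":0.3,"z":0,"turn":0},{"x":4.5,"y":0.3,"z":0,"turn":0},{"x":4.5,"y":0.3,"z":0,"turn":0}]' >/dev/null
python3 -m crank '[{"x":4.5,"y":0.3,"z":0,"turn":0},{"x":4.5,"y":0.3,"z":0,"turn":0},{"x":0,"y":0,"z":0,"turn":0},{"x":0,"y":0,"z":0,"turn":0}]'
python3 to.py 0.463 0.373 0.3
python3 - <<'E'
from h import *
p,d,m=grab("wrist"); save("w2",p); X=cloud(d,m); np.savez("w2.npz",p=p,d=d,X=X,W=m["world_to_cam"],K=m["mtx"],k=m["k1"])
H,S,V=cv2.split(cv2.cvtColor(p,cv2.COLOR_RGB2HSV))
for n,M in(("red",((H<5)|(H>174))&(S>150)),("blue",(H>100)&(H<130)&(S>130)),("green",(H>50)&(H<90)&(S>80))):
    z=.06 if n=="green" else .171
    M=M&(abs(X[...,2]-z)<.004); v,u=np.nonzero(M)
    if len(v)>9: print(n,len(v),"px",u.mean().round(1),v.mean().round(1),"mean",X[M].mean(0).round(4),"minmax",((X[M].min(0)+X[M].max(0))/2).round(4),(X[M].max(0)-X[M].min(0)).round(3),"plane",onplane([[u.mean(),v.mean()]],m,z).round(4))
E
```

```text
hole px [363.7 159.7] (array([ 0.5326, -0.2661]), np.float64(0.0141), 71)
0.11986832702161215 ((523.977294921875, -280.0793762207031), (105.16893768310547, 135.01058959960938), 76.10282897949219)
time: 4.15
tool_pos: [0.4915, 0.2624, 0.3013]
tool_rot: [0.0, 0.598, 0.801, -0.0]
contact_force: [-0.0, 0.0, -0.3]
gripper_width: 0.999
grasp_force: 0.0
t 4.15 tcp [0.4915 0.2624 0.3013] F [-0.   0.  -0.3] w 0.999 grip 0.0 q [ 0.36 -0.14  1.69 -0.    1.6   0.07]
tool axes x [-0.284  0.959 -0.001] y [ 0.959  0.284 -0.   ] z [ 0.    -0.001 -1.   ]
to [0.463 0.373 0.3  ] shift cm [11.41  0.41  0.12]
red 488 px 327.8 60.6 mean [0.4638 0.3737 0.1709] minmax [0.4636 0.3739 0.1706] [0.019 0.02  0.007] plane [[0.4638 0.3737 0.171 ]]
blue 368 px 327.8 162.7 mean [0.4894 0.2891 0.1708] minmax [0.4894 0.2889 0.17  ] [0.02  0.02  0.006] plane [[0.4894 0.2892 0.171 ]]
green 255 px 256.8 290.6 mean [0.4506 0.04   0.0591] minmax [0.4879 0.2368 0.0599] [0.144 0.487 0.008] plane [[0.4507 0.0422 0.06  ]]
```

View pics/w2.png

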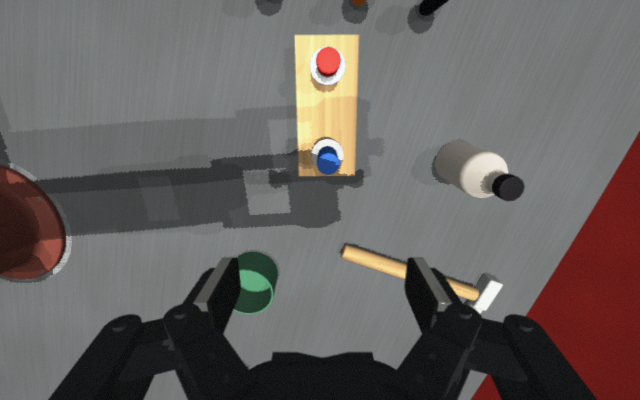

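The red handle top is at (328,61) and blue at (328,163), with the fingers aligned across the rack. The two pins measure 88 mm apart against the 90 mm given, and the red pin is at (0.4637, 0.3735), which agrees with the earlier fits. Approaching.

```bash
python3 -m crank '[{"x":3.8,"y":0.2,"z":0,"turn":0},{"x":3.8,"y":0.2,"z":0,"turn":0},{"x":3.8,"y":0.1,"z":0,"turn":0},{"x":0,"y":0,"z":2,"turn":0},{"x":0,"y":0,"z":3,"turn":0}]' 100 >/dev/null
python3 -m crank '[{"x":0,"y":0,"z":3,"turn":0},{"x":0,"y":0,"z":2,"turn":0},{"x":0,"y":0,"z":0,"turn":0},{"x":0,"y":0,"z":0,"turn":0}]'
python3 to.py 0.4637 0.3735 0.1325
python3 - <<'E'
from h import *
p,d,m=grab("wrist"); save("w3",p); X=cloud(d,m)
H,S,V=cv2.split(cv2.cvtColor(p,cv2.COLOR_RGB2HSV))
M=((H<5)|(H>174))&(S>150)&(abs(X[...,2]-.171)<.004); v,u=np.nonzero(M)
if len(v): print(len(v),u.mean(),v.mean(),X[M].mean(0).round(4))
E
```

```text
time: 5.1
tool_pos: [0.4647, 0.3722, 0.2017]
tool_rot: [0.0, 0.599, 0.801, -0.0]
contact_force: [0.7, 0.5, 1.1]
gripper_width: 1.002
grasp_force: 0.0
t 5.1 tcp [0.4647 0.3722 0.2017] F [0.7 0.5 1.1] w 1.002 grip 0.0 q [ 0.55  0.    1.71 -0.    1.43  0.26]
tool axes x [-0.282  0.96  -0.   ] y [ 0.96   0.282 -0.   ] z [-0. -0. -1.]
to [0.4637 0.3735 0.1325] shift cm [ 0.15 -0.06  6.92]
757 321.28005284015853 228.6776750330251 [0.4635 0.3758 0.1707]
```

```bash
python3 -m crank '[{"x":0.2,"y":-0.05,"z":2,"turn":0},{"x":0,"y":0,"z":2,"turn":0},{"x":0,"y":0,"z":2,"turn":0},{"x":0,"y":0,"z":0.9,"turn":0},{"x":0,"y":0,"z":0,"turn":0}]' >/dev/null
python3 to.py 0.4637 0.374 0.1325
python3 -m crank '[{"x":0,"y":0,"z":0,"turn":0},{"x":0,"y":0,"z":0,"turn":0},{"x":0,"y":0,"z":0,"turn":0},{"x":0,"y":0,"z":0,"turn":0},{"x":0,"y":0,"z":0,"turn":0}]' 0
python3 -m crank '[{"x":0,"y":0,"z":0,"turn":0},{"x":0,"y":0,"z":0,"turn":0},{"x":0,"y":0,"z":0,"turn":0},{"x":0,"y":0,"z":0,"turn":0},{"x":0,"y":0,"z":0,"turn":0}]'
```

```text
t 5.65 tcp [0.4629 0.375  0.1323] F [0.2 0.7 0.3] w 0.999 grip 0.0 q [ 0.56  0.06  1.77 -0.    1.31  0.27]
tool axes x [-0.284  0.959 -0.   ] y [ 0.959  0.284 -0.001] z [-0. -0. -1.]
to [0.4637 0.374  0.1325] shift cm [-0.12  0.05 -0.02]
time: 6.15
tool_pos: [0.4631, 0.3756, 0.1332]
tool_rot: [0.0, 0.598, 0.801, 0.001]
contact_force: [0.1, -1.5, 1.9]
gripper_width: 0.243
grasp_force: 58.5
time: 6.65
tool_pos: [0.4631, 0.3756, 0.1331]
tool_rot: [0.0, 0.598, 0.801, 0.001]
contact_force: [-0.2, -1.0, 5.9]
gripper_width: 0.245
grasp_force: 58.8
```

Gripped: the opening is 20.8 mm at 59 N. Now a straight lift, then a look.

```bash
python3 -m crank '[{"x":0,"y":0,"z":-1,"turn":0},{"x":0,"y":0,"z":-2,"turn":0},{"x":0,"y":0,"z":-2,"turn":0},{"x":0,"y":0,"z":-2,"turn":0},{"x":0,"y":0,"z":-2,"turn":0}]'
python3 -m crank '[{"x":0,"y":0,"z":-3,"turn":0},{"x":0,"y":0,"z":-3,"turn":0},{"x":0,"y":0,"z":-3,"turn":0},{"x":0,"y":0,"z":0,"turn":0},{"x":0,"y":0,"z":0,"turn":0}]'
python3 to.py 0.4357 0.032 0.315
python3 - <<'E'
from h import *
p,d,m=grab("side"); X=cloud(d,m); save("s2",p[40:300,160:460]); np.savez("s2.npz",p=p,d=d,X=X)
H,S,V=cv2.split(cv2.cvtColor(p,cv2.COLOR_RGB2HSV))
M=(X[...,2]>.14)&(X[...,2]<.5)&(abs(X[...,0]-.463)<.06)&(abs(X[...,1]-.375)<.06)&(d>0)
v,u=np.nonzero(M); P=X[M]
for z in np.arange(.14,.4,.01):
    k=abs(P[:,2]-z)<.005
    if k.sum(): print(z.round(3),k.sum(),np.median(P[k],0).round(4),(P[k,0].max()-P[k,0].min()).round(3))
E
```

```text
time: 7.15
tool_pos: [0.4617, 0.3747, 0.2213]
tool_rot: [-0.001, 0.598, 0.801, -0.002]
contact_force: [0.0, 0.6, -3.7]
gripper_width: 0.239
grasp_force: 59.4
time: 7.65
tool_pos: [0.4624, 0.3751, 0.3111]
tool_rot: [-0.0, 0.598, 0.801, -0.001]
contact_force: [-0.3, 0.8, -4.1]
gripper_width: 0.243
grasp_force: 59.6
t 7.65 tcp [0.4624 0.3751 0.3111] F [-0.3  0.8 -4.1] w 0.243 grip 59.6 q [ 0.56 -0.05  1.59  0.    1.61  0.27]
tool axes x [-0.284  0.959 -0.   ] y [ 0.959  0.284 -0.001] z [-0.001 -0.001 -1.   ]
to [0.4357 0.032  0.315 ] shift cm [-32.14 -12.3   -0.36]
0.19 11 [0.4642 0.3679 0.19  ] 0.015
0.2 21 [0.4623 0.3647 0.1999] 0.018
0.21 21 [0.4629 0.3663 0.2092] 0.018
0.22 24 [0.4636 0.3652 0.2196] 0.018
0.23 18 [0.4628 0.365  0.2309] 0.015
0.24 20 [0.4635 0.3648 0.2392] 0.015
0.25 24 [0.4627 0.3656 0.2504] 0.018
0.26 20 [0.4635 0.3649 0.26  ] 0.018
0.27 25 [0.4641 0.3644 0.2687] 0.017
0.28 20 [0.4622 0.3653 0.2803] 0.017
0.29 19 [0.4627 0.3637 0.2885] 0.017
0.3 53 [0.4636 0.363  0.3012] 0.034
0.31 33 [0.4645 0.365  0.3103] 0.034
0.32 61 [0.4647 0.3645 0.3202] 0.048
0.33 58 [0.4629 0.3642 0.3301] 0.047
0.34 70 [0.4623 0.3638 0.3404] 0.048
0.35 65 [0.4669 0.3684 0.3498] 0.065
0.36 102 [0.4708 0.3679 0.3612] 0.086
0.37 93 [0.4766 0.3695 0.3698] 0.096
0.38 108 [0.4735 0.3635 0.3798] 0.111
0.39 111 [0.4677 0.363  0.3902] 0.115
```

View pics/s2.png

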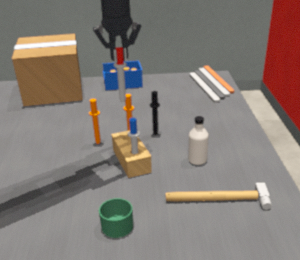

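The pin is held upright with its nose at about 0.188 and its axis within about 1 mm of the TCP. Now over to the tin.

```bash
python3 -m crank '[{"x":-2,"y":-0.7,"z":0,"turn":0},{"x":-4,"y":-1.5,"z":0,"turn":0},{"x":-4,"y":-1.6,"z":0,"turn":0},{"x":-4,"y":-1.5,"z":0,"turn":0},{"x":-4,"y":-1.6,"z":0,"turn":0}]' >/dev/null
python3 -m crank '[{"x":-4,"y":-1.5,"z":0,"turn":0},{"x":-4,"y":-1.6,"z":0,"turn":0},{"x":-4,"y":-1.5,"z":0,"turn":0},{"x":-2.1,"y":-0.8,"z":0,"turn":0},{"x":0,"y":0,"z":0,"turn":0}]' >/dev/null
python3 -m crank '[{"x":0,"y":0,"z":2,"turn":0},{"x":0,"y":0,"z":3,"turn":0},{"x":0,"y":0,"z":2,"turn":0},{"x":0,"y":0,"z":0,"turn":0},{"x":0,"y":0,"z":0,"turn":0}]'
python3 to.py 0.4357 0.032 0.1525
python3 - <<'E'
from h import *
for n in("scene","side"):
    p,d,m=grab(n); X=cloud(d,m)
    H,S,V=cv2.split(cv2.cvtColor(p,cv2.COLOR_RGB2HSV))
    M=(H>50)&(H<90)&(S>80)&(abs(X[...,2]-.06)<.006)&(np.hypot(X[...,0]-.436,X[...,1]-.032)<.08); print(n,"tin",circ(X[M]))
    M=(X[...,2]>.13)&(X[...,2]<.21)&(np.hypot(X[...,0]-.436,X[...,1]-.032)<.05)&(d>0)
    P=X[M]; print("shank",np.median(P,0).round(4),P[:,2].min().round(3) if len(P) else 0)
E
```

```text
time: 9.2
tool_pos: [0.4353, 0.0333, 0.241]
tool_rot: [-0.001, 0.598, 0.802, -0.001]
contact_force: [-0.5, 0.2, -2.6]
gripper_width: 0.242
grasp_force: 59.4
t 9.2 tcp [0.4353 0.0333 0.241 ] F [-0.5  0.2 -2.6] w 0.242 grip 59.4 q [-0.09 -0.43  2.02  0.    1.56 -0.38]
tool axes x [-0.285  0.959  0.001] y [ 0.959  0.285 -0.003] z [-0.003  0.001 -1.   ]
to [0.4357 0.032  0.1525] shift cm [-0.15  0.03  8.85]
scene tin (array([0.4361, 0.033 ]), np.float64(0.04), 152)
shank [0.4431 0.0285 0.1721] 0.13
side tin (array([0.4352, 0.0309]), np.float64(0.0398), 120)
shank [0.4374 0.0227 0.1723] 0.13
```

```bash
python3 -m crank '[{"x":0,"y":0,"z":2,"turn":0},{"x":0,"y":0,"z":2,"turn":0},{"x":0,"y":0,"z":2,"turn":0},{"x":0,"y":0,"z":2,"turn":0},{"x":0,"y":0,"z":1,"turn":0}]' >/dev/null
python3 -m crank '[{"x":0,"y":0,"z":0,"turn":0},{"x":0,"y":0,"z":0,"turn":0},{"x":0,"y":0,"z":0,"turn":0}]'
python3 -m crank '[{"x":0,"y":0,"z":-2,"turn":0},{"x":0,"y":0,"z":-3,"turn":0},{"x":0,"y":0,"z":-3,"turn":0},{"x":0,"y":0,"z":-3,"turn":0},{"x":0,"y":0,"z":-3,"turn":0}]' >/dev/null
python3 -m crank '[{"x":0,"y":0,"z":-1.5,"turn":0},{"x":0,"y":0,"z":0,"turn":0},{"x":0,"y":0,"z":0,"turn":0}]' >/dev/null
python3 to.py 0.534 -0.268 0.305
```

```text
time: 10.1
tool_pos: [0.4371, 0.0326, 0.1541]
tool_rot: [0.001, 0.598, 0.801, 0.001]
contact_force: [-0.2, -0.5, -2.6]
gripper_width: 0.242
grasp_force: 59.4
t 10.9 tcp [0.4358 0.0326 0.3065] F [ 0.6  0.8 -3.6] w 0.245 grip 59.8 q [-0.1  -0.45  1.92 -0.    1.67 -0.38]
tool axes x [-0.284  0.959  0.   ] y [ 0.959  0.284 -0.001] z [-0.001  0.    -1.   ]
to [ 0.534 -0.268  0.305] shift cm [-31.61   0.88   0.14]
```

The nose went 28 mm below the rim, held for 0.3 s. Next is the clevis.

```bash
python3 -m crank '[{"x":-2,"y":0,"z":0,"turn":0},{"x":-4,"y":0.1,"z":0,"turn":0},{"x":-4,"y":0.1,"z":0,"turn":0},{"x":-4,"y":0.1,"z":0,"turn":0},{"x":-4,"y":0.1,"z":0,"turn":0}]' >/dev/null
python3 -m crank '[{"x":-4,"y":0.1,"z":0,"turn":0},{"x":-4,"y":0.1,"z":0,"turn":0},{"x":-4,"y":0.1,"z":0,"turn":0},{"x":-1.6,"y":0.1,"z":0,"turn":0},{"x":0,"y":0,"z":0,"turn":0}]' >/dev/null
python3 -m crank '[{"x":0,"y":0,"z":0,"turn":0},{"x":0,"y":0,"z":0,"turn":0}]' >/dev/null
python3 to.py 0.534 -0.268 0.265
python3 - <<'E'
from h import *
im=[]
for n in("scene","side","wrist"):
    p,d,m=grab(n); X=cloud(d,m); np.savez(n+"3.npz",p=p,d=d,X=X,W=m["world_to_cam"],K=m["mtx"],k=m["k1"])
    print(n); holes(p,m)
    M=(X[...,2]>.195)&(X[...,2]<.28)&(np.hypot(X[...,0]-.534,X[...,1]+.268)<.03)&(d>0)
    P=X[M]
    if len(P): print("shank",np.median(P,0).round(4),len(P))
    w=cv2.projectPoints(np.array([[.534,-.268,.14]]),cv2.Rodrigues(np.array(m["world_to_cam"])[:3,:3])[0],np.array(m["world_to_cam"])[:3,3],np.array(m["mtx"]),np.array([m["k1"],0,0,0.]))[0].ravel()
    print("px",w)
    c=np.clip(w.astype(int),50,[589,349]); im.append(cv2.resize(p[c[1]-50:c[1]+50,c[0]-50:c[0]+50],(266,266),interpolation=cv2.INTER_CUBIC))
save("v1",np.hstack(im))
E
```

```text
t 12.1 tcp [ 0.5331 -0.2667  0.3066] F [ 0.1  0.9 -3.5] w 0.243 grip 59.6 q [-0.59 -0.05  1.59  0.    1.6  -0.88]
tool axes x [-0.285  0.958  0.001] y [ 0.958  0.285 -0.001] z [-0.001  0.001 -1.   ]
to [ 0.534 -0.268  0.265] shift cm [-0.16  0.05  4.16]
scene
shank [ 0.5415 -0.266   0.2392] 269
px [149.98879658 270.08821141]
side
hole px [325.3 334.2] (array([ 0.5315, -0.2742]), np.float64(0.0116), 35)
shank [ 0.5319 -0.277   0.2402] 458
px [326.29292169 323.77203535]
wrist
shank [ 0.5312 -0.2595  0.2443] 831
px [322.17506857 180.61190877]
```

View pics/v1.png

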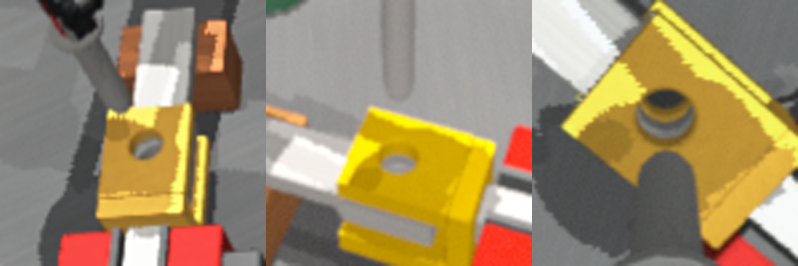

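Composite: in all three views the pin hangs above the hole. In the wrist crop the hole is at (666,115), in line with the pin. Colour segmentation is biased by the yellow hole wall, so I'll fit the rim from the depth data instead.

```bash
cat > rim.py <<'E'
from h import *
def rim(X,m,c0=(.534,-.268)):
    near=np.hypot(X[...,0]-c0[0],X[...,1]-c0[1])<.035
    out=[]
    for th in (.113,.115,.117):
        M=((X[...,2]>th)&(X[...,2]<.127)).astype(np.uint8)
        cs,hi=cv2.findContours(M,cv2.RETR_CCOMP,cv2.CHAIN_APPROX_NONE)
        for c,h in zip(cs,hi[0]):
            q=c.reshape(-1,2)
            if h[3]>=0 and cv2.contourArea(c)>30 and near[q[:,1],q[:,0]].mean()>.8:
                Q=onplane(c,m,.12); out.append((th,q.mean(0).round(1),circ(Q),cv2.minEnclosingCircle((Q[:,:2]*1000).astype(np.float32))))
    return out
if __name__=="__main__":
    for n,f in(("scene","scene"),("side","side"),("wrist","w1"),("scene","scene3"),("side","side3"),("wrist","wrist3")):
        f=np.load(f+".npz"); m=manip.camera_model(n)
        if n=="wrist": m["world_to_cam"]=f["W"]
        for o in rim(f["X"],m): print(n,*o)
    # pin axis, wrist & others: cylinder fit r=10 on shank points
    from scipy.optimize import least_squares
    for n in("scene","side","wrist"):
        X=np.load(n+"3.npz")["X"]; P=X[(X[...,2]>.2)&(X[...,2]<.285)&(np.hypot(X[...,0]-.534,X[...,1]+.268)<.03)]
        r=least_squares(lambda a:np.hypot(P[:,0]-a[0]-a[2]*(P[:,2]-.24),P[:,1]-a[1]-a[3]*(P[:,2]-.24))-.01,[.534,-.268,0,0],loss="soft_l1",f_scale=.002)
        print(n,"axis",r.x.round(4),len(P))
E
python3 rim.py
```

```text
scene 0.113 [154.2 274.2] (array([ 0.5348, -0.2648]), np.float64(0.0129), 35) ((534.8929443359375, -264.7902526855469), 14.229644775390625)
scene 0.115 [153.8 273.8] (array([ 0.5339, -0.265 ]), np.float64(0.0136), 37) ((533.6615600585938, -264.9339599609375), 14.602932929992676)
scene 0.117 [153.9 273.9] (array([ 0.5338, -0.2651]), np.float64(0.0138), 38) ((534.0611572265625, -264.7415771484375), 15.038202285766602)
side 0.113 [325.3 332.4] (array([ 0.5321, -0.2705]), np.float64(0.0127), 37) ((532.2288818359375, -269.76068115234375), 13.872310638427734)
side 0.115 [325.5 332.1] (array([ 0.5322, -0.2699]), np.float64(0.013), 38) ((532.2288818359375, -269.76068115234375), 13.872310638427734)
side 0.117 [325.6 331.7] (array([ 0.5324, -0.2694]), np.float64(0.0133), 40) ((532.3607788085938, -268.83251953125), 14.687150955200195)
wrist 0.113 [363.6 158.9] (array([ 0.5323, -0.2654]), np.float64(0.0129), 65) ((532.5654907226562, -265.1186828613281), 13.861536979675293)
wrist 0.115 [363.7 159.3] (array([ 0.5325, -0.2656]), np.float64(0.0131), 67) ((532.6675415039062, -265.2580871582031), 13.9
[... 862 characters left out ...]
5.5 331.7] (array([ 0.5323, -0.2693]), np.float64(0.0136), 40) ((532.2926025390625, -269.7674865722656), 15.10543441772461)
wrist 0.113 [322.  173.4] (array([ 0.533 , -0.2651]), np.float64(0.0128), 62) ((532.9757690429688, -265.3316650390625), 13.375162124633789)
wrist 0.115 [322.  173.5] (array([ 0.533 , -0.2655]), np.float64(0.0131), 62) ((532.9806518554688, -265.3438415527344), 13.880902290344238)
wrist 0.117 [322.  173.9] (array([ 0.5332, -0.2658]), np.float64(0.0134), 64) ((533.2452392578125, -266.0155944824219), 13.99920654296875)
scene axis [ 0.5332 -0.2671  0.017  -0.0207] 262
side axis [ 0.533  -0.2684 -0.001   0.002 ] 461
wrist axis [ 5.343e-01 -2.682e-01  1.000e-04 -0.000e+00] 806
```

Relative offset (hole minus pin axis), averaged over the views, is (-0.4, +1.1) mm. I'll shift by that, go down until the nose is about 8 mm above the ear, then check again.

```bash
python3 -m crank '[{"x":0.1,"y":0,"z":1,"turn":0},{"x":0,"y":0,"z":2,"turn":0},{"x":0,"y":0,"z":1.7,"turn":0},{"x":0,"y":0,"z":1,"turn":0},{"x":0,"y":0,"z":0,"turn":0}]' >/dev/null
python3 -m crank '[{"x":0,"y":0,"z":0,"turn":0},{"x":0,"y":0,"z":0,"turn":0}]' >/dev/null
python3 to.py 0.533 -0.2667 0.24
python3 - <<'E'
from h import *; from rim import rim
from scipy.optimize import least_squares
im=[]
for n in("scene","side","wrist"):
    p,d,m=grab(n); X=cloud(d,m)
    for o in rim(X,m): print(n,*o[:3])
    P=X[(X[...,2]>.145)&(X[...,2]<.225)&(np.hypot(X[...,0]-.534,X[...,1]+.268)<.025)]
    r=least_squares(lambda a:np.hypot(P[:,0]-a[0],P[:,1]-a[1])-.01,[.534,-.268],loss="soft_l1",f_scale=.002)
    print(n,"axis",r.x.round(4),len(P),"nose z",P[:,2].min())
    W=np.array(m["world_to_cam"]); w=cv2.projectPoints(np.array([[.533,-.267,.125]]),cv2.Rodrigues(W[:3,:3])[0],W[:3,3],np.array(m["mtx"]),np.array([m["k1"],0,0,0.]))[0].ravel()
    c=np.clip(w.astype(int),35,[604,364]); im.append(cv2.resize(p[c[1]-35:c[1]+35,c[0]-35:c[0]+35],(266,266),interpolation=cv2.INTER_CUBIC))
save("v2",np.hstack(im))
E
```

```text
t 12.95 tcp [ 0.5336 -0.2675  0.2516] F [-0.1  0.3 -3.7] w 0.239 grip 59.6 q [-0.59 -0.03  1.66  0.    1.51 -0.88]
tool axes x [-0.284  0.959 -0.002] y [0.959 0.284 0.001] z [ 0.002 -0.001 -1.   ]
to [ 0.533  -0.2667  0.24  ] shift cm [ 0.1  -0.04  1.16]
scene axis [ 0.5333 -0.2677] 233 nose z 0.1450177899975733
side axis [ 0.5338 -0.2694] 391 nose z 0.145437680566049
wrist axis [ 0.5347 -0.269 ] 799 nose z 0.1450543018873006
```

View pics/v2.png

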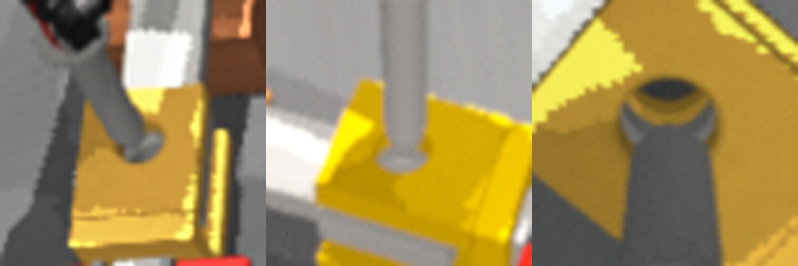

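The nose hovers just above the hole and is laterally centred. The hole centre is about 2 mm farther along tool +x. I'll correct that and watch the readings settle.

```bash
python3 -m crank '[{"x":0.2,"y":0,"z":0,"turn":0},{"x":0,"y":0,"z":0,"turn":0},{"x":0,"y":0,"z":0,"turn":0},{"x":0,"y":0,"z":0,"turn":0}]' |sed -n 2p
python3 -m crank '[{"x":0,"y":0,"z":0,"turn":0},{"x":0,"y":0,"z":0,"turn":0}]' | sed -n 2p
python3 - <<'E'
from h import *
from scipy.optimize import least_squares
for i in range(2):
  for n in("scene","side","wrist"):
    p,d,m=grab(n); X=cloud(d,m)
    P=X[(X[...,2]>.145)&(X[...,2]<.225)&(np.hypot(X[...,0]-.534,X[...,1]+.268)<.025)]
    r=least_squares(lambda a:np.hypot(P[:,0]-a[0],P[:,1]-a[1])-.01,[.534,-.268],loss="soft_l1",f_scale=.002)
    print(n,"axis",r.x.round(4),len(P),np.round(manip.state()["tool_pos"],4))
E
```

```text
tool_pos: [0.5325, -0.2652, 0.2503]
tool_pos: [0.5325, -0.2652, 0.2502]
scene axis [ 0.5322 -0.2653] 226 [ 0.5326 -0.2652  0.2503]
side axis [ 0.5325 -0.267 ] 386 [ 0.5325 -0.2652  0.2503]
wrist axis [ 0.5336 -0.2666] 784 [ 0.5326 -0.2652  0.2503]
scene axis [ 0.5323 -0.2653] 225 [ 0.5325 -0.2652  0.2503]
side axis [ 0.5325 -0.267 ] 385 [ 0.5325 -0.2652  0.2503]
wrist axis [ 0.5336 -0.2666] 789 [ 0.5325 -0.2652  0.2503]
```

The remaining average offset is under 1 mm. I'll descend gently and watch the force.

```bash
R='[{"x":0,"y":0,"z":0,"turn":0},{"x":0,"y":0,"z":0,"turn":0}]'
python3 -m crank '[{"x":0,"y":0,"z":0.5,"turn":0},{"x":0,"y":0,"z":0.5,"turn":0},{"x":0,"y":0,"z":0.5,"turn":0},{"x":0,"y":0,"z":0.5,"turn":0},{"x":0,"y":0,"z":0,"turn":0}]'
python3 -m crank '[{"x":0,"y":0,"z":0,"turn":0},{"x":0,"y":0,"z":0,"turn":0},{"x":0,"y":0,"z":0,"turn":0}]'
```

```text
time: 14.5
tool_pos: [0.532, -0.2649, 0.2288]
tool_rot: [-0.001, 0.598, 0.801, -0.0]
contact_force: [-0.7, -0.2, -3.6]
gripper_width: 0.24
grasp_force: 59.6
time: 14.8
tool_pos: [0.5327, -0.2653, 0.2307]
tool_rot: [0.0, 0.598, 0.801, 0.0]
contact_force: [-0.6, -0.5, -4.3]
gripper_width: 0.239
grasp_force: 59.6
```

Free: there's no contact with the nose 12 mm into the top ear. Continuing.

```bash
python3 -m crank '[{"x":0,"y":0,"z":0.5,"turn":0},{"x":0,"y":0,"z":0.5,"turn":0},{"x":0,"y":0,"z":0.5,"turn":0},{"x":0,"y":0,"z":0.5,"turn":0},{"x":0,"y":0,"z":0,"turn":0}]' | sed -n '2p;4p'
python3 -m crank '[{"x":0,"y":0,"z":0.5,"turn":0},{"x":0,"y":0,"z":0.5,"turn":0},{"x":0,"y":0,"z":0,"turn":0},{"x":0,"y":0,"z":0,"turn":0},{"x":0,"y":0,"z":0,"turn":0}]'
```

```text
tool_pos: [0.5319, -0.2648, 0.2088]
contact_force: [1.0, 0.5, -2.9]
time: 15.8
tool_pos: [0.5327, -0.2653, 0.2005]
tool_rot: [0.0, 0.598, 0.801, -0.0]
contact_force: [-0.6, -0.9, -3.6]
gripper_width: 0.24
grasp_force: 59.6
```

```bash
python3 -m crank '[{"x":0,"y":0,"z":0.7,"turn":0},{"x":0,"y":0,"z":0.7,"turn":0},{"x":0,"y":0,"z":0.6,"turn":0},{"x":0,"y":0,"z":0,"turn":0},{"x":0,"y":0,"z":0,"turn":0}]' | sed -n '2p;4p'
python3 -m crank '[{"x":0,"y":0,"z":0.5,"turn":0},{"x":0,"y":0,"z":0.5,"turn":0},{"x":0,"y":0,"z":0,"turn":0},{"x":0,"y":0,"z":0,"turn":0},{"x":0,"y":0,"z":0,"turn":0}]'
```

```text
tool_pos: [0.5323, -0.2651, 0.1797]
contact_force: [-0.6, -0.5, -3.2]
time: 16.8
tool_pos: [0.5326, -0.2653, 0.1705]
tool_rot: [0.0, 0.598, 0.801, -0.0]
contact_force: [-0.2, 1.0, -3.3]
gripper_width: 0.24
grasp_force: 59.6
```

The nose is at about 0.047, already through the bottom ear. The flange has 37 mm left to go.

```bash
python3 -m crank '[{"x":0,"y":0,"z":0.7,"turn":0},{"x":0,"y":0,"z":0.7,"turn":0},{"x":0,"y":0,"z":0.6,"turn":0},{"x":0,"y":0,"z":0.6,"turn":0},{"x":0,"y":0,"z":0,"turn":0}]' | sed -n '2p;4p'
python3 -m crank '[{"x":0,"y":0,"z":0.4,"turn":0},{"x":0,"y":0,"z":0.2,"turn":0},{"x":0,"y":0,"z":0.2,"turn":0},{"x":0,"y":0,"z":0,"turn":0},{"x":0,"y":0,"z":0,"turn":0}]'
```

```text
tool_pos: [0.5317, -0.2647, 0.1425]
contact_force: [0.4, 0.0, -3.3]
time: 17.8
tool_pos: [0.5326, -0.2653, 0.1364]
tool_rot: [0.0, 0.598, 0.801, 0.0]
contact_force: [0.5, -0.3, -2.7]
gripper_width: 0.241
grasp_force: 59.6
```

```bash
python3 -m crank '[{"x":0,"y":0,"z":0.2,"turn":0},{"x":0,"y":0,"z":0,"turn":0},{"x":0,"y":0,"z":0,"turn":0},{"x":0,"y":0,"z":0,"turn":0}]' | sed -n '2p;4p'
python3 -m crank '[{"x":0,"y":0,"z":0.1,"turn":0},{"x":0,"y":0,"z":0,"turn":0},{"x":0,"y":0,"z":0,"turn":0},{"x":0,"y":0,"z":0,"turn":0}]'| sed -n '2p;4p'
python3 -m crank '[{"x":0,"y":0,"z":0.1,"turn":0},{"x":0,"y":0,"z":0,"turn":0},{"x":0,"y":0,"z":0,"turn":0},{"x":0,"y":0,"z":0,"turn":0}]'| sed -n '2p;4p'
```

```text
tool_pos: [0.5326, -0.2652, 0.1344]
contact_force: [-0.5, -0.4, -2.7]
tool_pos: [0.5325, -0.2652, 0.1333]
contact_force: [0.5, -0.4, -4.0]
tool_pos: [0.5326, -0.2653, 0.1332]
contact_force: [-3.4, 3.4, 4.2]
```

Contact: the flange is on the ear (Fz went from -4 to +4 N, TCP 0.133 as at the rack). Releasing and backing off straight up.

```bash
python3 -m crank '[{"x":0,"y":0,"z":0,"turn":0},{"x":0,"y":0,"z":0,"turn":0},{"x":0,"y":0,"z":0,"turn":0},{"x":0,"y":0,"z":0,"turn":0},{"x":0,"y":0,"z":0,"turn":0}]' 100 >/dev/null
python3 -m crank '[{"x":0,"y":0,"z":0,"turn":0},{"x":0,"y":0,"z":0,"turn":0},{"x":0,"y":0,"z":-1,"turn":0},{"x":0,"y":0,"z":-2,"turn":0},{"x":0,"y":0,"z":-3,"turn":0}]'
python3 -m crank '[{"x":0,"y":0,"z":-4,"turn":0},{"x":0,"y":0,"z":-4,"turn":0},{"x":0,"y":0,"z":-2,"turn":0},{"x":0,"y":0,"z":0,"turn":0},{"x":0,"y":0,"z":0,"turn":0}]'
python3 - <<'E'
from h import *
from scipy.optimize import least_squares
im=[]
for n in("scene","side","wrist"):
    p,d,m=grab(n); X=cloud(d,m)
    H,S,V=cv2.split(cv2.cvtColor(p,cv2.COLOR_RGB2HSV))
    M=((H<5)|(H>174))&(S>150)&(X[...,2]>.128)&(X[...,2]<.2)&(np.hypot(X[...,0]-.534,X[...,1]+.268)<.03); P=X[M]
    if len(P)>5: print(n,"handle",len(P),np.median(P,0).round(4),"top",np.percentile(P[:,2],98).round(4))
    W=np.array(m["world_to_cam"]); w=cv2.projectPoints(np.array([[.533,-.267,.125]]),cv2.Rodrigues(W[:3,:3])[0],W[:3,3],np.array(m["mtx"]),np.array([m["k1"],0,0,0.]))[0].ravel()
    c=np.clip(w.astype(int),50,[589,349]); im.append(cv2.resize(p[c[1]-50:c[1]+50,c[0]-50:c[0]+50],(266,266),interpolation=cv2.INTER_CUBIC))
    if n!="wrist":
        M=(H>50)&(H<90)&(S>80)&(abs(X[...,2]-.06)<.006)&(np.hypot(X[...,0]-.436,X[...,1]-.032)<.08); print(n,"tin",circ(X[M]))
save("v3",np.hstack(im))
E
```

```text
time: 20.0
tool_pos: [0.5315, -0.2645, 0.1915]
tool_rot: [-0.002, 0.598, 0.801, -0.0]
contact_force: [0.4, -1.3, 0.8]
gripper_width: 1.001
grasp_force: 0.0
time: 20.5
tool_pos: [0.5326, -0.2652, 0.2927]
tool_rot: [0.0, 0.598, 0.801, 0.0]
contact_force: [0.6, -0.2, -0.7]
gripper_width: 1.001
grasp_force: 0.0
scene handle 169 [ 0.5405 -0.2658  0.163 ] top 0.1737
scene tin (array([0.436 , 0.0331]), np.float64(0.0401), 160)
side handle 229 [ 0.5321 -0.276   0.1604] top 0.1713
side tin (array([0.4349, 0.0307]), np.float64(0.0397), 86)
wrist handle 516 [ 0.5322 -0.262   0.1703] top 0.1722
```

View pics/v3.png

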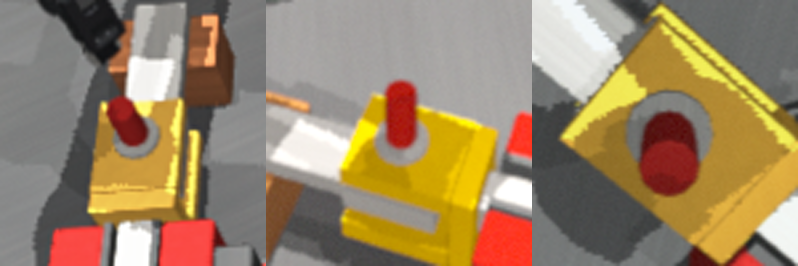

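The pin stands seated in the clevis with its flange flat on the top ear, in the composite at (133,135), (402,140) and (668,130). Its top is at 0.171 as expected, the tin hasn't moved, and the gripper is clear.

```bash
python3 -c "
from plant import manip
print(manip.job_done())"
```

```text
the job is handed in; nothing more can be done
None
```

The red pin was dipped about 28 mm below the tin's rim, threaded through all three holes and lowered in the grip until its flange sat on the top ear, then released. I handed the job in at about 21 s, and no verdict came back.

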